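# Slide a cover plate out over the end of the granite for the caliper

## Robot

A 6-joint arm with a two-finger parallel gripper is mounted at the origin on the work surface. World frame = base frame: x ahead of the robot, y to its left, z up, the work surface at z = 0. Lengths are in m, angles in rad, forces in N, time in s.
With the tool pointing down it reaches from about 0.325 to 0.85 m from the base axis. Payload 15.5 kg.
Tool frame: the origin (TCP) lies midway between the tips of the shut fingers; the grasp point (between the pads) lies 19 mm behind it; z points along the fingers, y is the direction in which the jaws open and shut (so a half turn about z gives the same grasp; the last joint's range is limited). The gripper opens to 91 mm and grips with 3 to 60 N. Pads are 32 mm wide; open, the fingers measure 118 mm over their backs; the gripper's body (76 mm by 178 mm) begins 60 mm behind the grasp point.
Start: joints at [1.25, 0.494, 1.345, -0, 1.302, -0.096], TCP at [0.139, 0.609, 0.214] pointing down, gripper open.
Joint ranges: [-2.91, 2.91], [-0.82, 2.16], [0.22, 2.67], [-1.22, 4.37], [0.12, 2.79], [-3.08, 3.08]. Speed limits (rad/s): [1.89, 1.89, 2.57, 3.01, 3.01, 3.01].

## Interface

Orientations are given as a rotation vector (axis times angle).
In Python, from station import r, vision gives the robot as it stands.
- The arm moves only by the tool apply_moves, never from a script. Its argument "rows" is a list of rows, each an object with "linear": the shift along the world's x, y, z in m, a list of three; "turn": the turn about the world's z in degrees; "gripper": the opening, from 0 (shut) to 1 (fully open). A call has 1 to 20 rows; each row is the pose to reach, as a shift and turn from the pose measured when the call began; what a row does not reach only later rows make up. A row lasts 1/10 s, in which the tool goes at most 50 mm and 8.59 degrees, less where a joint would pass 70% of its speed; a pose out of reach is approached as far as the arm can. A call with a gripper value outside its range is refused whole. The fingers move at their own pace and stop on an object; "force" is the grip in N (left out, the last holds). Time passes only in rows, so rows that repeat a pose let the fingers close. It gives the time, the measured TCP pose, the force and the opening at its end, in the units of the state.
- r.state(): the state, without advancing time (a new reading comes with each control period).
- vision.snapshot(name): name is "scene" or "top" or "wrist"; returns a dict with "img" (384x512x3 uint8, red, green, blue), "depth" (384x512 float32, m along the optical axis (not along the pixel's ray), 0 where there is no reading), "vfov" (degrees; the focal length in pixels is half the picture's height over the tangent of half this angle, whatever the lens; pixels are square), "cx", "cy" (the principal point, pixels), "camera_from_world" (4x4, takes a point from world to camera coordinates). Camera axes: x right, y down, z forward; pixel columns grow to the right and rows downward; lengths in m; the calibration is good to about 2 mm. The wrist camera is an equidistant fisheye: a pixel r from the principal point sees the ray r / f radians off the axis. A picture is of the moment at which its call begins.
- r.close_job(): hands the job in, once; it reports no verdict.
The state is a dict: "time": time; "joint_pos": joint angles; "joint_vel": joint speeds; "effort": joint torques, N m; "position": TCP position; "ee_rot": TCP orientation; "wrist_force": force on the tool from outside, world axes, zero at the start; "ft_torque": the same for the moment, N m; "opening": opening from 0.0 (shut) to 1.0 (fully open).
Only numpy, scipy, OpenCV 4.12 (cv2) and the standard library are available. Lean on these libraries where they do the work, as an engineer would, in place of code of your own. Each camera call takes 0.05 s, during which the arm holds its last target. There are 200 camera calls.

## Task

Without picking it up, push the thin light blue cover plate on the granite with your fingertips, away from you, until its long edge lies flush against the steel rail. Then slide it along the rail towards the side where the caliper lies, until about 30 mm of it overhangs that end of the granite, so that its edge can be measured. Leave it lying flat and flush against the rail, and do not disturb any of the other things.

Things in the scene. Friction and masses are not known exactly. Their poses are not given: they have to be found in the camera images.
- granite: Grey granite inspection plate, fixed, 250 mm (its x) by 400 mm (its y), top 50 mm above the table. Origin: centre of its underside, at table height; x points away from the robot across the granite, y along it to the robot's left. The ends are at y = +200 and -200 mm; beyond them nothing supports the plate.
- rail (a point): Bright steel rail, 16 mm wide and 12 mm high, bolted on the granite along its whole far long edge. The point: middle of the lower edge of its guiding face, which looks back to the robot; in the granite's frame x = +109, y = 0, z = +50 mm.
- cover: The cover plate to push: light blue coated aluminium, 90 (its x) x 160 (its y) x 5 mm, four 5.5 mm screw holes, 0.14 to 0.27 kg, loose and flat on the granite (1 to 3 N slides it). Origin: centre of its underside. Its axes start within 0.25 rad of the granite's. In the granite's frame it is flush with the rail at x = +64 mm, and overhangs by 30 mm at y = +150 or -150 mm.
- caliper: Digital caliper lying flat on the table beyond one end of the granite, to the robot's left (+y) or right (-y); steel beam 235 mm long (its x), 16 mm wide, jaws 40 mm long, black slide with grey display 78 x 38 mm and 15 mm high. Origin: middle of the beam's underside. It tells which end of the granite the plate must overhang. Not to be moved.
- phone: Blue smartphone with black screen, 158 (its x) x 75 x 8 mm, lying on the table beyond the other end of the granite. Origin: centre of its underside. Not to be moved.
- ferrule: Stainless pipe ferrule standing near one of the granite's near corners (on the robot's side): 50 mm flange at the bottom, 38 mm tube, 45 mm high. Origin: centre of its underside. Not to be moved.
- washer: Flat black ring washer, 58 mm outside, 34 mm inside, 4 mm thick, lying near the granite's other near corner. Origin: centre of its underside. Not to be moved.
- clamp: Stainless pipe clamp with brass wing nut lying on the table to the left of the granite's far side, about 100 x 60 x 16 mm. Origin: centre of the ring's underside. Not to be moved.
- sleeve: Short stainless sleeve standing on the table to the right of the granite's far side, 45 mm across, 38 mm high. Origin: centre of its underside. Not to be moved.
- driver: Screwdriver with green handle, 200 mm long, lying on the table beyond the granite's far side. Origin: midway along it, at table height. Not to be moved.
Mind the look-alikes: they are no part of the job. Leave any yellow look-alike of the cover alone.

How it is judged:
By the outcome, as a careful person would: the job done as asked, in the order asked, and still so for the second after the job is handed in, with the robot touching nothing.
It also fails if it takes over 54 s, if anything falls off the work surface, if the arm or the gripper's body presses on something with over 40 N, if the wrist force passes 120 N, or if a joint passes its speed limit or range.

## Working session

There is one attempt and no reset: what is moved stays moved. The work goes in short steps, Python scripts to look and compute and a tool call to move; the robot and the scene stay as the last step left them, time stands still between calls to the robot, and variables do not carry over. Pictures are saved under pics/ and viewed, about 8 in all and at most 12, crops included, and the job is handed in when it is done.

Besides the shell and the picture viewer there is one more tool, called after "Call:" by a JSON object that holds its "api" and its "payload", one argument or row to a line. apply_moves: Moves the arm, as the interface text tells. Its arguments: {"type":"object","properties":{"rows":{"type":"array"},"force":{"type":"number"}},"required":["rows"]}

```bash
mkdir -p pics
cat > h.py <<'E'
import numpy as np, cv2
from station import r, vision
def snap(n,name):
    s=vision.snapshot(n); cv2.imwrite(f'pics/{name}.png',s['img'][:,:,::-1]); np.savez(f'pics/{name}.npz',**{k:np.asarray(v) for k,v in s.items()}); return s
def load(name): return dict(np.load(f'pics/{name}.npz'))
def px2w(s,u,v,z=None):
    f=s['img'].shape[0]/2/np.tan(np.radians(s['vfov'])/2)
    T=np.linalg.inv(s['camera_from_world']); d=np.array([(u-s['cx'])/f,(v-s['cy'])/f,1.])
    if z is None: k=s['depth'][int(round(v)),int(round(u))]
    else: k=(z-T[2,3])/(T[:3,:3]@d)[2]
    return T[:3,:3]@d*k+T[:3,3]
E
python3 - <<'E'
from h import *
for n in('top','scene'):
    s=snap(n,n+'0'); cv2.imwrite(f'pics/{n}0b.png',cv2.resize(s['img'][:,:,::-1],(800,600),interpolation=cv2.INTER_CUBIC))
print(r.state())
E
```

```text
{'time': 0.1, 'joint_pos': array([ 1.25048755e+00,  4.94154162e-01,  1.34607285e+00,  1.09374685e-05,
        1.30248689e+00, -9.55073944e-02]), 'joint_vel': array([-2.22425276e-04, -6.89685845e-04, -2.01908673e-03, -1.78224723e-03,
       -2.26777826e-04,  3.77743394e-05]), 'effort': array([-9.46527180e-04, -8.80235696e+01, -3.82544839e+01,  7.06722750e-02,
        4.80245089e-02, -8.34419893e-05]), 'position': array([0.1392101 , 0.60894862, 0.21337605]), 'ee_rot': array([-3.52351482e-01, -3.12152702e+00,  1.71977721e-03]), 'wrist_force': array([ 0.47326859,  0.00322185, -0.1843185 ]), 'ft_torque': array([ 0.03197415,  0.01210408, -0.02013733]), 'opening': 1.0041020550600526}
```

View pics/top0b.png

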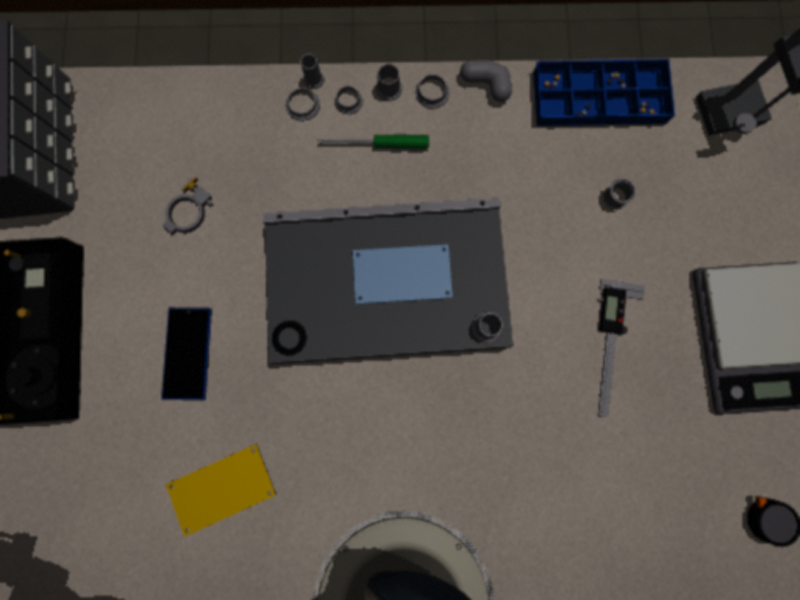

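View pics/scene0b.png

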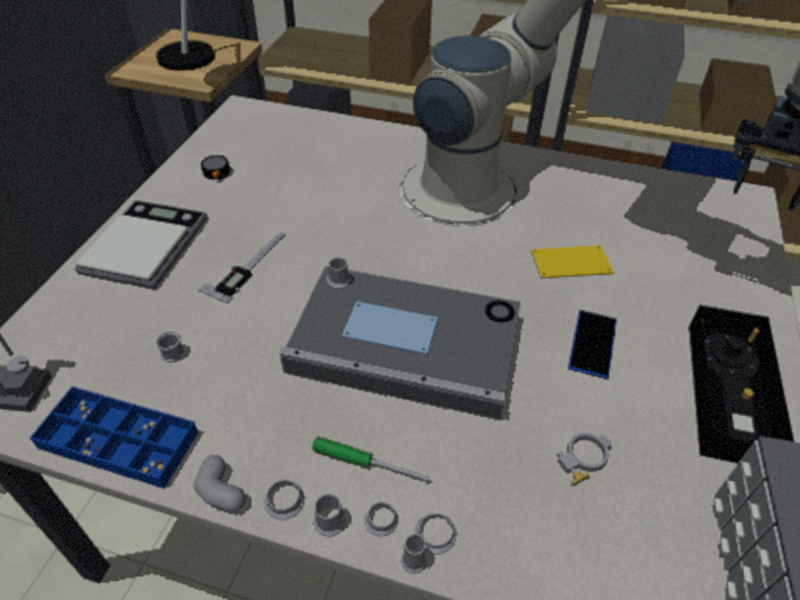

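The top view shows the light blue cover at about (403,273) in the 800x600 view, on the granite. The yellow look-alike is on the table at (220,490). The caliper is on the right (-y) at (610,345) and the phone on the left. The ferrule stands at (488,326) and the washer lies at (289,337). I'll measure the granite, the rail and the cover next.

Run:
```python
from h import *
s=load('top0'); im=s['img']; 
x0,y0,w,h=155,115,190,125
cv2.imwrite('pics/crop1.png',cv2.resize(im[y0:y0+h,x0:x0+w,::-1],None,fx=4.2,fy=4.2,interpolation=cv2.INTER_CUBIC))
hsv=cv2.cvtColor(im,cv2.COLOR_RGB2HSV)
m=cv2.inRange(hsv,(95,50,110),(120,200,255)); m[:, :200]=0;m[:150]=0;m[210:]=0;m[:,310:]=0
c=max(cv2.findContours(m,0,cv2.CHAIN_APPROX_NONE)[0],key=cv2.contourArea)
P=np.array([px2w(s,*p[0],z=.055)[:2] for p in c],np.float32)
print('cover',cv2.minAreaRect(P), cv2.boundingRect(c))
T=np.linalg.inv(s['camera_from_world']);print('cam',T[:3,3])
f=192/np.tan(np.radians(s['vfov'])/2);print('f',f)
# granite corners top, read in 800x600 view: near-left, near-right, far-left(rail), far-right
for n,u,v,z in[('nl',267,363,.05),('nr',512,346,.05),('fl',265,214,.062),('fr',499,200,.062)]:
    print(n,px2w(s,u/1.5625,v/1.5625,z), px2w(s,u/1.5625,v/1.5625))
```

```text
cover ((0.5328030586242676, -0.0077484846115112305), (0.08800408989191055, 0.15806430578231812), 2.526646137237549) (226, 157, 63, 37)
cam [ 0.34575838 -0.00414888  0.96039086]
f 356.49189827768294
nl [0.38852929 0.21335862 0.05      ] [ 0.3911378   0.22662394 -0.0055228 ]
nr [ 0.40892752 -0.18575214  0.05      ] [ 0.4125228  -0.1960881  -0.00181497]
fl [0.63605897 0.21923147 0.062     ] [0.63606239 0.21923411 0.06198939]
fr [ 0.65363117 -0.17382309  0.062     ] [ 0.6533805  -0.17368494  0.06273145]
```

View pics/crop1.png

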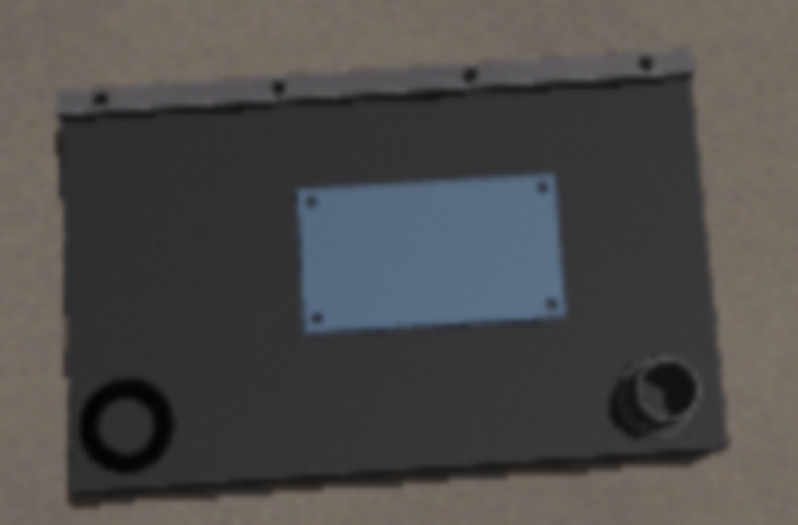

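```bash
cat >> h.py <<'E'
from scipy.optimize import least_squares
def fit(W,L):  # pose (x,y,th) world from local
    W=np.array(W);L=np.array(L)
    def g(p):
        c,s_=np.cos(p[2]),np.sin(p[2]); return ((L@np.array([[c,s_],[-s_,c]])+p[:2])-W).ravel()
    q=least_squares(g,[.5,0,0]); return q.x,q.fun.reshape(-1,2)
def g2w(G,x,y):
    c,s_=np.cos(G[2]),np.sin(G[2]); return np.array([G[0]+c*x-s_*y,G[1]+s_*x+c*y])
def w2g(G,x,y):
    c,s_=np.cos(G[2]),np.sin(G[2]); dx,dy=x-G[0],y-G[1]; return np.array([c*dx+s_*dy,-s_*dx+c*dy])
E
python3 - <<'E'
from h import *
s=load('top0'); cv=lambda p:(155+(p[0]+.5)/4.2-.5,115+(p[1]+.5)/4.2-.5)
A=[((70,492),.05,(-.125,.2)),((725,446),.05,(-.125,-.2)),((60,113),.062,(.109,.2)),((692,74),.062,(.109,-.2)),((57,91),.062,(.125,.2)),((690,49),.062,(.125,-.2))]
W=[px2w(s,*cv(p),z)[:2] for p,z,_ in A]
G,e=fit(W,[l for *_,l in A]); print('G',G,(e*1e3).round(1))
B=[((297,188),(.045,.08)),((555,173),(.045,-.08)),((305,333),(-.045,.08)),((566,316),(-.045,-.08))]
C,e=fit([px2w(s,*cv(p),.055)[:2] for p,l in B],[l for p,l in B]); print('C',C,(e*1e3).round(1),'in G',w2g(G,*C[:2])*1e3,np.degrees(C[2]-G[2]))
for n,p,z in[('ferr',(667,388),.045+.05),('wash',(127,425),.054)]:
    w=px2w(s,*cv(p),z); print(n,w,w2g(G,*w[:2])*1e3)
T=np.linalg.inv(s['camera_from_world']);print(T[:3,:3].round(3))
E
```

```text
G [0.52413051 0.01910517 0.04850946] [[-0.3  0.4]
 [-1.6 -2. ]
 [-0.4  3.4]
 [ 0.7 -2. ]
 [ 1.3  2. ]
 [ 0.3 -1.8]]
C [ 0.53296459 -0.00818623  0.04545376] [[-0.7 -0.5]
 [-0.2  0.3]
 [ 0.6  0. ]
 [ 0.2  0.1]] in G [  7.5003148  -27.68766309] -0.17507857544353483
ferr [ 0.44158779 -0.14376167  0.095     ] [ -90.34310068 -158.67271815]
wash [0.4294598  0.17776628 0.054     ] [-86.86579626 163.06508601]
[[-0.018 -0.986  0.164]
 [-1.     0.018 -0.004]
 [ 0.001 -0.164 -0.986]]
```

Call:
{"api": "apply_moves", "payload": {
  "rows": [
    {"linear":[0.311,-0.622,0],"turn":15.6,"gripper":1},
    {"linear":[0.311,-0.622,0],"turn":15.6,"gripper":1},
    {"linear":[0.311,-0.622,0],"turn":15.6,"gripper":1},
    {"linear":[0.311,-0.622,0],"turn":15.6,"gripper":1},
    {"linear":[0.311,-0.622,0],"turn":15.6,"gripper":1},
    {"linear":[0.311,-0.622,0],"turn":15.6,"gripper":1},
    {"linear":[0.311,-0.622,0],"turn":15.6,"gripper":1},
    {"linear":[0.311,-0.622,0],"turn":15.6,"gripper":1},
    {"linear":[0.311,-0.622,0],"turn":15.6,"gripper":1},
    {"linear":[0.311,-0.622,0],"turn":15.6,"gripper":1},
    {"linear":[0.311,-0.622,0],"turn":15.6,"gripper":1},
    {"linear":[0.311,-0.622,0],"turn":15.6,"gripper":1},
    {"linear":[0.311,-0.622,0],"turn":15.6,"gripper":1},
    {"linear":[0.311,-0.622,0],"turn":15.6,"gripper":1},
    {"linear":[0.311,-0.622,0],"turn":15.6,"gripper":1},
    {"linear":[0.311,-0.622,0],"turn":15.6,"gripper":1},
    {"linear":[0.311,-0.622,-0.04],"turn":15.6,"gripper":1},
    {"linear":[0.311,-0.622,-0.08],"turn":15.6,"gripper":1},
    {"linear":[0.311,-0.622,-0.08],"turn":15.6,"gripper":1}
  ]
}}

```text
time: 2.0
position: [0.4469, -0.0115, 0.1303]
ee_rot: [0.077, -3.133, -0.001]
wrist_force: [1.0, -0.5, 0.9]
opening: 0.996
```

Call:
{"api": "apply_moves", "payload": {
  "rows": [
    {"linear":[0,0,-0.04],"turn":0,"gripper":1},
    {"linear":[0,0,-0.06],"turn":0,"gripper":1},
    {"linear":[0,0,-0.07],"turn":0,"gripper":1},
    {"linear":[0,0,-0.076],"turn":0,"gripper":1},
    {"linear":[0,0,-0.078],"turn":0,"gripper":1},
    {"linear":[0,0,-0.078],"turn":0,"gripper":1},
    {"linear":[0,0,-0.078],"turn":0,"gripper":1}
  ]
}}

```text
time: 2.7
position: [0.4474, -0.0115, 0.0531]
ee_rot: [0.077, -3.135, -0.0]
wrist_force: [0.7, 0.3, 0.3]
opening: 1.0
```

Run:
```python
from h import *
G=[0.52413,0.01911,0.04851]
s=snap('wrist','w1'); snap('scene','s1')
st=r.state();print(st['position'],w2g(G,*st['position'][:2])*1e3,st['wrist_force'])
cv2.imwrite('pics/w1b.png',cv2.resize(s['img'][:,:,::-1],(800,600)))
```

```text
[ 0.44725742 -0.01155647  0.05288807] [-78.2691976  -26.90276351] [-0.08098124 -0.15497762 -0.15205303]
```

View pics/w1b.png

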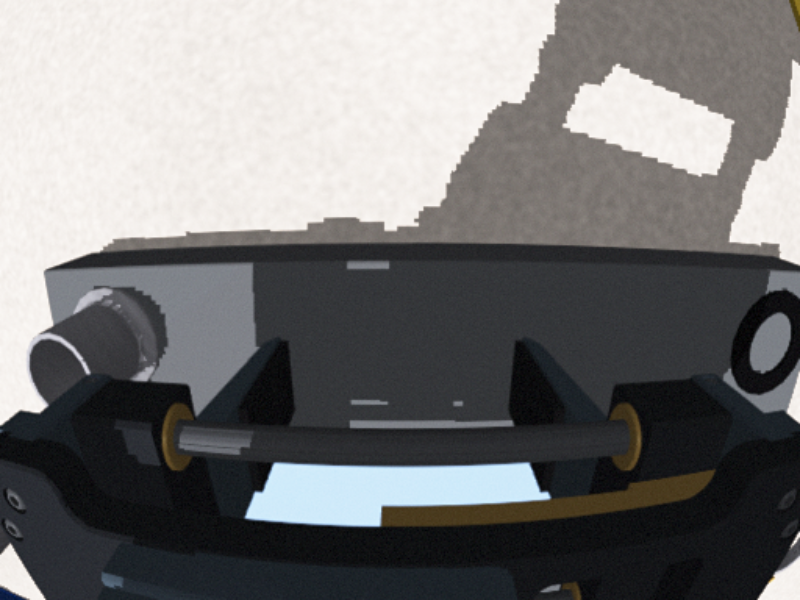

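The wrist view looks back at the robot. Both fingers are in front of the cover's near edge, with the ferrule at (90,340) and the washer at (770,340) well clear. Next I'll push away from the robot.

Call:
{"api": "apply_moves", "payload": {
  "rows": [
    {"linear":[0.008,0.0004,-0.0013],"turn":0,"gripper":1},
    {"linear":[0.016,0.0008,-0.0013],"turn":0,"gripper":1},
    {"linear":[0.02,0.001,-0.0013],"turn":0,"gripper":1},
    {"linear":[0.024,0.0012,-0.0013],"turn":0,"gripper":1},
    {"linear":[0.028,0.0014,-0.0013],"turn":0,"gripper":1},
    {"linear":[0.032,0.0016,-0.0013],"turn":0,"gripper":1},
    {"linear":[0.036,0.0018,-0.0013],"turn":0,"gripper":1},
    {"linear":[0.04,0.002,-0.0013],"turn":0,"gripper":1},
    {"linear":[0.044,0.0022,-0.0013],"turn":0,"gripper":1},
    {"linear":[0.048,0.0024,-0.0013],"turn":0,"gripper":1},
    {"linear":[0.052,0.0026,-0.0013],"turn":0,"gripper":1},
    {"linear":[0.056,0.0028,-0.0013],"turn":0,"gripper":1},
    {"linear":[0.06,0.003,-0.0013],"turn":0,"gripper":1},
    {"linear":[0.064,0.0032,-0.0013],"turn":0,"gripper":1},
    {"linear":[0.067,0.0033,-0.0013],"turn":0,"gripper":1},
    {"linear":[0.069,0.0034,-0.0013],"turn":0,"gripper":1},
    {"linear":[0.07,0.0034,-0.0013],"turn":0,"gripper":1},
    {"linear":[0.07,0.0034,-0.0013],"turn":0,"gripper":1}
  ]
}}

```text
time: 4.6
position: [0.5175, -0.0082, 0.0516]
ee_rot: [0.077, -3.135, -0.0]
wrist_force: [0.6, -0.1, -0.0]
opening: 1.006
```

Run:
```python
from h import *
G=[0.52413,0.01911,0.04851]
s=snap('scene','s2'); t=snap('top','t2')
st=r.state();print(st['position'],w2g(G,*st['position'][:2])*1e3,st['wrist_force'])
a=cv2.resize(s['img'][140:270,160:350,::-1],(798,546),interpolation=cv2.INTER_CUBIC)
cv2.imwrite('pics/s2b.png',a)
```

```text
[ 0.51743339 -0.00816862  0.05164893] [ -8.01150002 -26.92180217] [ 0.27385976 -0.6309781   0.06332175]
```

View pics/s2b.png

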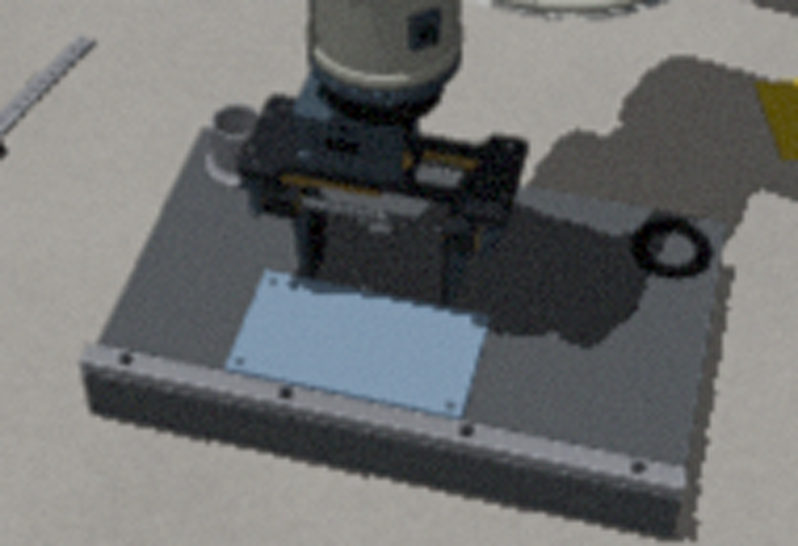

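The cover is moving squarely and has nearly reached the rail. Its near corners are at (265,270) and (488,316). I'll keep going slowly until the force rises.

Run:
```python
from h import *
G=[0.52413,0.01911,0.04851]
s=load('s2')
for p in [(265,269),(489,316)]:
    w=px2w(s,160+(p[0]+.5)/4.2-.5,140+(p[1]+.5)/4.2-.5,.055); print(w2g(G,*w[:2])*1e3)
```

```text
[   7.15359375 -108.01722105]
[ 9.32377818 52.49223179]
```

Call:
{"api": "apply_moves", "payload": {
  "rows": [
    {"linear":[0.003,0.0001,0],"turn":0,"gripper":1},
    {"linear":[0.006,0.0003,0],"turn":0,"gripper":1},
    {"linear":[0.008,0.0004,0],"turn":0,"gripper":1},
    {"linear":[0.009,0.0004,0],"turn":0,"gripper":1},
    {"linear":[0.009,0.0004,0],"turn":0,"gripper":1}
  ]
}}

```text
time: 5.2
position: [0.526, -0.0078, 0.0515]
ee_rot: [0.077, -3.134, -0.0]
wrist_force: [-5.8, -1.7, 1.4]
opening: 1.002
```

Call:
{"api": "apply_moves", "payload": {
  "rows": [
    {"linear":[0.0008,0,0],"turn":0,"gripper":1},
    {"linear":[0.0015,0.0001,0],"turn":0,"gripper":1},
    {"linear":[0.0015,0.0001,0],"turn":0,"gripper":1}
  ]
}}

```text
time: 5.5
position: [0.5261, -0.0078, 0.0514]
ee_rot: [0.077, -3.131, -0.0]
wrist_force: [-9.2, -2.1, 6.7]
opening: 1.0
```

The cover is pressing on the rail: the force rises and nothing moves. Now I'll back off, lift, turn by -90° and go round to the +y end.

Call:
{"api": "apply_moves", "payload": {
  "rows": [
    {"linear":[-0.012,-0.0006,0],"turn":0,"gripper":1},
    {"linear":[-0.02,-0.001,0.002],"turn":0,"gripper":1},
    {"linear":[-0.02,-0.001,0.03],"turn":0,"gripper":0.4},
    {"linear":[-0.02,-0.001,0.06],"turn":0,"gripper":0.4},
    {"linear":[0.0,0.04,0.06],"turn":-8.5,"gripper":0.4},
    {"linear":[0.02,0.08,0.06],"turn":-17,"gripper":0.4},
    {"linear":[0.0534,0.1157,0.06],"turn":-25.5,"gripper":0.4},
    {"linear":[0.0534,0.1157,0.06],"turn":-34,"gripper":0.4},
    {"linear":[0.0534,0.1157,0.06],"turn":-42.5,"gripper":0.4},
    {"linear":[0.0534,0.1157,0.06],"turn":-51,"gripper":0.4},
    {"linear":[0.0534,0.1157,0.06],"turn":-59.5,"gripper":0.4},
    {"linear":[0.0534,0.1157,0.06],"turn":-68,"gripper":0.4},
    {"linear":[0.0534,0.1157,0.06],"turn":-76.5,"gripper":0.4},
    {"linear":[0.0534,0.1157,0.06],"turn":-85,"gripper":0.4},
    {"linear":[0.0534,0.1157,0.06],"turn":-90,"gripper":0.4},
    {"linear":[0.0534,0.1157,0.06],"turn":-90,"gripper":0.4},
    {"linear":[0.0534,0.1157,0.06],"turn":-90,"gripper":0.4}
  ]
}}

```text
time: 7.2
position: [0.5797, 0.108, 0.1116]
ee_rot: [-2.158, -2.274, -0.012]
wrist_force: [-0.4, -0.4, -0.2]
opening: 0.402
```

Run:
```python
from h import *
G=[0.52413,0.01911,0.04851]
s=snap('scene','s3'); t=snap('top','t3')
st=r.state();print(st['position'],w2g(G,*st['position'][:2])*1e3,st['ee_rot'],st['wrist_force'])
a=cv2.resize(s['img'][140:270,160:350,::-1],(798,546),interpolation=cv2.INTER_CUBIC)
cv2.imwrite('pics/s3b.png',a)
```

```text
[0.57955522 0.10795911 0.11149181] [59.66840198 86.05696687] [-2.15884517 -2.27319681 -0.01111658] [-0.51757257 -0.4499914   0.18377635]
```

View pics/s3b.png

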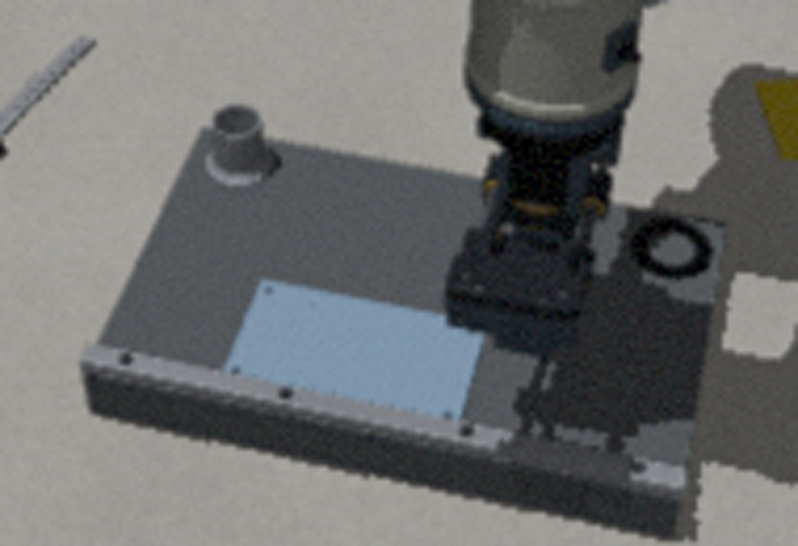

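The cover lies along the rail with near corners at (263,280) and (485,330). The gripper is turned and beyond the +y end. Descending, then pushing along -y with a slight bias towards the rail.

Call:
{"api": "apply_moves", "payload": {
  "rows": [
    {"linear":[0,0,-0.03],"turn":0,"gripper":0.4},
    {"linear":[0,0,-0.05],"turn":0,"gripper":0.4},
    {"linear":[0,0,-0.058],"turn":0,"gripper":0.4},
    {"linear":[0,0,-0.06],"turn":0,"gripper":0.4},
    {"linear":[0,0,-0.06],"turn":0,"gripper":0.4},
    {"linear":[0.0005,-0.008,-0.06],"turn":0,"gripper":0.4},
    {"linear":[0.0007,-0.012,-0.06],"turn":0,"gripper":0.4},
    {"linear":[0.001,-0.016,-0.06],"turn":0,"gripper":0.4},
    {"linear":[0.0012,-0.02,-0.06],"turn":0,"gripper":0.4},
    {"linear":[0.0016,-0.025,-0.06],"turn":0,"gripper":0.4},
    {"linear":[0.0019,-0.03,-0.06],"turn":0,"gripper":0.4},
    {"linear":[0.0023,-0.036,-0.06],"turn":0,"gripper":0.4},
    {"linear":[0.0026,-0.042,-0.06],"turn":0,"gripper":0.4},
    {"linear":[0.003,-0.048,-0.06],"turn":0,"gripper":0.4},
    {"linear":[0.0034,-0.054,-0.06],"turn":0,"gripper":0.4},
    {"linear":[0.0038,-0.06,-0.06],"turn":0,"gripper":0.4}
  ]
}}

```text
time: 8.9
position: [0.5832, 0.0475, 0.0514]
ee_rot: [-2.159, -2.273, -0.011]
wrist_force: [-0.6, 4.8, 3.4]
opening: 0.403
```

Call:
{"api": "apply_moves", "payload": {
  "rows": [
    {"linear":[0.0004,-0.006,0],"turn":0,"gripper":0.4},
    {"linear":[0.0008,-0.012,0],"turn":0,"gripper":0.4},
    {"linear":[0.0011,-0.018,0],"turn":0,"gripper":0.4},
    {"linear":[0.0015,-0.024,0],"turn":0,"gripper":0.4},
    {"linear":[0.0019,-0.03,0],"turn":0,"gripper":0.4},
    {"linear":[0.0022,-0.036,0],"turn":0,"gripper":0.4},
    {"linear":[0.0026,-0.042,0],"turn":0,"gripper":0.4},
    {"linear":[0.003,-0.048,0],"turn":0,"gripper":0.4},
    {"linear":[0.0034,-0.054,0],"turn":0,"gripper":0.4},
    {"linear":[0.0037,-0.058,0],"turn":0,"gripper":0.4},
    {"linear":[0.0038,-0.06,0],"turn":0,"gripper":0.4},
    {"linear":[0.0038,-0.06,0],"turn":0,"gripper":0.4}
  ]
}}

```text
time: 10.1
position: [0.5866, -0.0131, 0.0513]
ee_rot: [-2.159, -2.272, -0.01]
wrist_force: [-1.7, 1.6, 0.0]
opening: 0.401
```

Run:
```python
from h import *
G=[0.52413,0.01911,0.04851]
s=snap('scene','s4'); t=snap('top','t4')
st=r.state();print(st['position'],w2g(G,*st['position'][:2])*1e3,st['wrist_force'])
a=cv2.resize(s['img'][150:260,165:300,::-1],None,fx=4.8,fy=4.8,interpolation=cv2.INTER_CUBIC)
cv2.imwrite('pics/s4b.png',a)
```

```text
[ 0.58690228 -0.01298815  0.05130172] [ 61.14196728 -35.10428232] [-1.12584614 -0.28774431  0.60269279]
```

View pics/s4b.png

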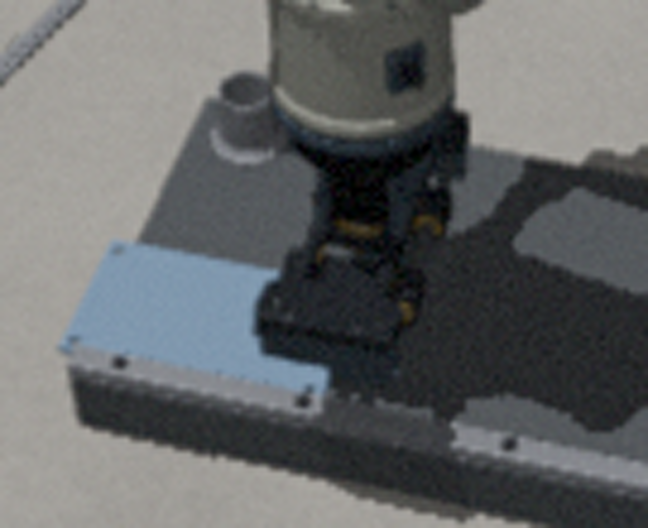

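The cover now overhangs the right end. Its end corners are at (112,241) and (63,350), and the granite's near-right corner is at (205,97). I'll measure the overhang in both cameras.

Run:
```python
from h import *
G=[0.52413,0.01911,0.04851]
s=load('s4'); q=lambda p,z:w2g(G,*px2w(s,165+(p[0]+.5)/4.8-.5,150+(p[1]+.5)/4.8-.5,z)[:2])*1e3
print('scene near corner',q((112,241),.055),'far',q((63,350),.055),'granite nr',q((205,97),.05),'edge at',q((142,241),.05),'rail end near top',q((78,348),.062),'rail far end',q((68,362),.062))
t=load('t4');cv2.imwrite('pics/t4b.png',cv2.resize(t['img'][115:235,225:345,::-1],(600,600),interpolation=cv2.INTER_CUBIC))
```

```text
scene near corner [  18.87280351 -211.99523549] far [ 108.23462063 -208.64411082] granite nr [-124.64051907 -201.01558239] edge at [   9.84058585 -196.20877638] rail end near top [ 109.83193779 -197.7966012 ] rail far end [ 121.16078258 -199.50962302]
```

View pics/t4b.png

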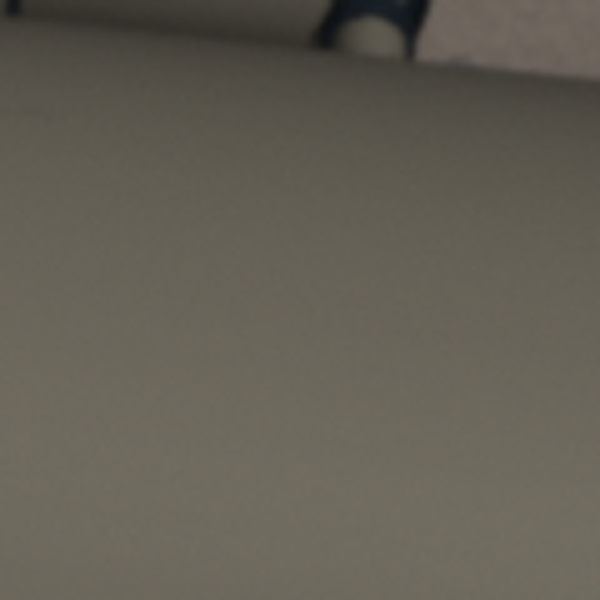

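About 11 mm overhangs, which also agrees with TCP -35 mm minus a 16 mm half finger width. I'll push 18.5 mm more.

Call:
{"api": "apply_moves", "payload": {
  "rows": [
    {"linear":[0.0004,-0.005,0],"turn":0,"gripper":0.4},
    {"linear":[0.0007,-0.01,0],"turn":0,"gripper":0.4},
    {"linear":[0.001,-0.014,0],"turn":0,"gripper":0.4},
    {"linear":[0.0012,-0.017,0],"turn":0,"gripper":0.4},
    {"linear":[0.0012,-0.0185,0],"turn":0,"gripper":0.4},
    {"linear":[0.0012,-0.0185,0],"turn":0,"gripper":0.4},
    {"linear":[0.0002,-0.005,0],"turn":0,"gripper":0.4},
    {"linear":[0,0.01,0],"turn":0,"gripper":0.4},
    {"linear":[0,0.012,0.03],"turn":0,"gripper":0.4},
    {"linear":[0,0.05,0.06],"turn":0,"gripper":0.4},
    {"linear":[-0.04,0.09,0.09],"turn":0,"gripper":0.4},
    {"linear":[-0.08,0.13,0.1],"turn":0,"gripper":0.4},
    {"linear":[-0.1,0.16,0.1],"turn":0,"gripper":0.4},
    {"linear":[-0.1,0.16,0.1],"turn":0,"gripper":0.4},
    {"linear":[-0.1,0.16,0.1],"turn":0,"gripper":0.4}
  ]
}}

```text
time: 11.7
position: [0.4861, 0.149, 0.1517]
ee_rot: [-2.155, -2.277, -0.011]
wrist_force: [0.5, -0.1, -0.5]
opening: 0.402
```

Run:
```python
from h import *
s=snap('scene','s5'); t=snap('top','t5')
st=r.state();print(st['time'],st['position'],st['wrist_force'])
a=cv2.resize(t['img'][115:230,225:345,::-1],(480,460),interpolation=cv2.INTER_CUBIC)
b=cv2.resize(s['img'][165:265,155:235,::-1],(368,460),interpolation=cv2.INTER_CUBIC)
cv2.imwrite('pics/c5.png',np.hstack([a,b])[:,:800])
```

```text
11.8 [0.48749864 0.14728955 0.15133259] [ 0.38213328 -1.01957775  0.15240156]
```

View pics/c5.png

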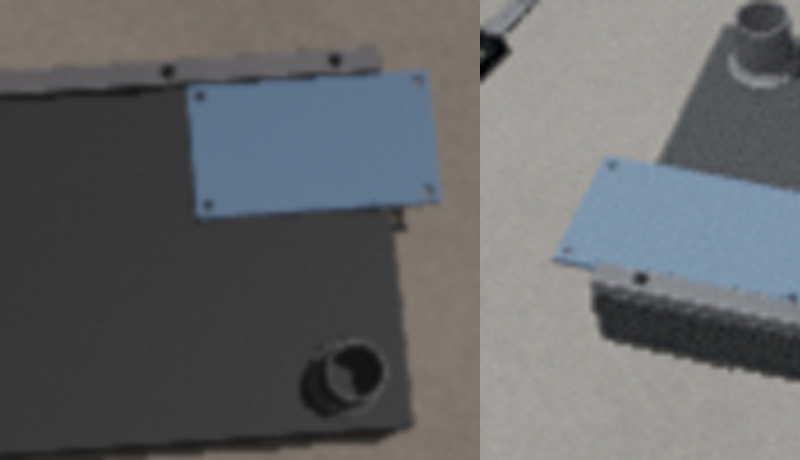

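Run:
```python
from h import *
G=[0.52413,0.01911,0.04851]
t=load('t5'); q=lambda p,z:px2w(t,225+(p[0]+.5)/4-.5,115+(p[1]+.5)/4-.5,z)[:2]
B=[((187,87),(.045,.08)),((427,71),(.045,-.08)),((198,218),(-.045,.08)),((440,202),(-.045,-.08))]
C,e=fit([q(p,.055) for p,l in B],[l for p,l in B]);print((e*1e3).round(1),'in G',w2g(G,*C[:2])*1e3,np.degrees(C[2]-G[2]))
for n,p,z in[('edge',(394,214),.05),('nr',(411,427),.05),('rail end n',(382,72),.062),('rail front top',(20,96),.062),('rail front top2',(180,86),.062)]: print(n,w2g(G,*q(p,z))*1e3)
s=load('s5'); q=lambda p,z:w2g(G,*px2w(s,155+(p[0]-480+.5)/4.6-.5,165+(p[1]+.5)/4.6-.5,z)[:2])*1e3
print('scene',q((608,155),.055),q((553,261),.055),'edge',q((662,158),.05))
# contour-based yaw
hsv=cv2.cvtColor(t['img'],cv2.COLOR_RGB2HSV); m=cv2.inRange(hsv,(95,50,90),(120,200,255)); k=np.zeros_like(m);k[120:180,260:345]=1;m*=k
c=max(cv2.findContours(m,0,cv2.CHAIN_APPROX_NONE)[0],key=cv2.contourArea)
P=np.array([w2g(G,*px2w(t,*p[0],z=.055)[:2])*1e3 for p in c],np.float32); print(cv2.minAreaRect(P))
```

```text
[[ 0.7  0.5]
 [ 0.5 -0.4]
 [-0.7  0.9]
 [-0.5 -1.1]] in G [  63.56728632 -151.47417964] 0.1111955103797758
edge [  14.35446406 -200.88786294]
nr [-124.78445516 -198.27476855]
rail end n [ 107.25357094 -199.78775667]
rail front top [106.61510714  37.997433  ]
rail front top2 [106.48436673 -66.88017807]
scene [  17.32216863 -229.93425686] [ 109.45996143 -229.94927289] edge [   6.56236339 -197.45319945]
((63.98138427734375, -150.78851318359375), (89.89087677001953, 159.23655700683594), 0.10500475764274597)
```

The overhang is about 30–31 mm and the yaw error about 0.1°. A final gentle press against the rail from the near side will make sure it is flush.

Call:
{"api": "apply_moves", "payload": {
  "rows": [
    {"linear":[0.0,-0.04,0],"turn":8.5,"gripper":1},
    {"linear":[0.005,-0.08,0],"turn":17,"gripper":1},
    {"linear":[0.01,-0.12,0],"turn":25.5,"gripper":1},
    {"linear":[0.015,-0.16,0],"turn":34,"gripper":1},
    {"linear":[0.02,-0.2,0],"turn":42.5,"gripper":1},
    {"linear":[0.024,-0.24,0],"turn":51,"gripper":1},
    {"linear":[0.024,-0.274,0],"turn":59.5,"gripper":1},
    {"linear":[0.024,-0.274,0],"turn":68,"gripper":1},
    {"linear":[0.024,-0.274,0],"turn":76.5,"gripper":1},
    {"linear":[0.024,-0.274,0],"turn":85,"gripper":1},
    {"linear":[0.024,-0.274,0],"turn":90,"gripper":1},
    {"linear":[0.024,-0.274,0],"turn":90,"gripper":1},
    {"linear":[0.024,-0.274,-0.04],"turn":90,"gripper":1},
    {"linear":[0.024,-0.274,-0.04],"turn":90,"gripper":1}
  ]
}}

```text
time: 13.2
position: [0.5095, -0.1267, 0.1082]
ee_rot: [0.075, -3.126, -0.004]
wrist_force: [0.2, -0.0, 0.4]
opening: 0.999
```

Run:
```python
from h import *
G=[0.52413,0.01911,0.04851]
st=r.state();R=cv2.Rodrigues(st['ee_rot'])[0];print(st['position'],w2g(G,*st['position'][:2])*1e3,np.degrees(np.arctan2(R[1,1],R[0,1])-G[2])-90,st['wrist_force'])
```

```text
[ 0.50953908 -0.12667145  0.10817712] [ -21.64284362 -144.90242382] -0.048414898211518675 [ 0.23971369 -0.04892844  0.36093463]
```

Call:
{"api": "apply_moves", "payload": {
  "rows": [
    {"linear":[0,0,-0.03],"turn":0,"gripper":1},
    {"linear":[0,0,-0.05],"turn":0,"gripper":1},
    {"linear":[0,0,-0.056],"turn":0,"gripper":1},
    {"linear":[0,0,-0.0567],"turn":0,"gripper":1},
    {"linear":[0.008,0.0004,-0.0567],"turn":0,"gripper":1},
    {"linear":[0.015,0.0007,-0.0567],"turn":0,"gripper":1},
    {"linear":[0.019,0.0009,-0.0567],"turn":0,"gripper":1},
    {"linear":[0.021,0.001,-0.0567],"turn":0,"gripper":1},
    {"linear":[0.0222,0.0011,-0.0567],"turn":0,"gripper":1},
    {"linear":[0.0222,0.0011,-0.0567],"turn":0,"gripper":1}
  ]
}}

```text
time: 14.2
position: [0.5316, -0.1255, 0.0515]
ee_rot: [0.075, -3.126, -0.004]
wrist_force: [0.3, 0.4, 0.5]
opening: 0.999
```

Call:
{"api": "apply_moves", "payload": {
  "rows": [
    {"linear":[0.0006,0,0],"turn":0,"gripper":1},
    {"linear":[0.0012,0.0001,0],"turn":0,"gripper":1},
    {"linear":[0.0012,0.0001,0],"turn":0,"gripper":1}
  ]
}}

```text
time: 14.5
position: [0.5319, -0.1254, 0.0514]
ee_rot: [0.075, -3.124, -0.004]
wrist_force: [-4.8, -1.8, 3.2]
opening: 0.997
```

Call:
{"api": "apply_moves", "payload": {
  "rows": [
    {"linear":[0.0015,0.0001,0],"turn":0,"gripper":1},
    {"linear":[0.0015,0.0001,0],"turn":0,"gripper":1},
    {"linear":[-0.01,-0.0005,0],"turn":0,"gripper":1},
    {"linear":[-0.022,-0.001,0.001],"turn":0,"gripper":1},
    {"linear":[-0.022,-0.001,0.03],"turn":0,"gripper":1},
    {"linear":[-0.022,-0.001,0.07],"turn":0,"gripper":1},
    {"linear":[-0.022,0.04,0.11],"turn":0,"gripper":1},
    {"linear":[-0.04,0.09,0.12],"turn":0,"gripper":1},
    {"linear":[-0.05,0.14,0.12],"turn":0,"gripper":1},
    {"linear":[-0.05,0.19,0.12],"turn":0,"gripper":1},
    {"linear":[-0.05,0.24,0.12],"turn":0,"gripper":1},
    {"linear":[-0.05,0.28,0.12],"turn":0,"gripper":1},
    {"linear":[-0.05,0.28,0.12],"turn":0,"gripper":1},
    {"linear":[-0.05,0.28,0.12],"turn":0,"gripper":1}
  ]
}}

```text
time: 15.9
position: [0.481, 0.1553, 0.1713]
ee_rot: [0.079, -3.124, -0.004]
wrist_force: [-0.9, -0.1, -0.6]
opening: 1.0
```

Run:
```python
from h import *
G=[0.52413,0.01911,0.04851]
t=snap('top','t6'); s=snap('scene','s6')
for n in('t5','t6'):
    t=load(n);hsv=cv2.cvtColor(t['img'],cv2.COLOR_RGB2HSV); m=cv2.inRange(hsv,(95,50,90),(120,200,255)); k=np.zeros_like(m);k[120:180,260:345]=1;m*=k
    c=max(cv2.findContours(m,0,cv2.CHAIN_APPROX_NONE)[0],key=cv2.contourArea)
    P=np.array([w2g(G,*px2w(t,*p[0],z=.055)[:2])*1e3 for p in c],np.float32); print(cv2.minAreaRect(P))
a=t['img'][40:280,95:425,::-1]
cv2.imwrite('pics/c6.png',cv2.resize(a,(792,576),interpolation=cv2.INTER_CUBIC))
d=t['depth']; m=m>0; v,u=np.nonzero(cv2.erode(m.astype(np.uint8),np.ones((5,5)))); Z=np.array([px2w(t,a,b) for a,b in zip(u,v)]); A=np.c_[Z[:,:2],np.ones(len(Z))]; print('plane slope,z',np.linalg.lstsq(A,Z[:,2],rcond=None)[0][:2],Z[:,2].mean())
```

```text
((63.98138427734375, -150.78851318359375), (89.89087677001953, 159.23655700683594), 0.10500475764274597)
((63.92060852050781, -150.78379821777344), (159.2790069580078, 90.36920166015625), 89.86215209960938)
plane slope,z [-1.56780573  0.17045842] 0.060543318380983514
```

View pics/c6.png

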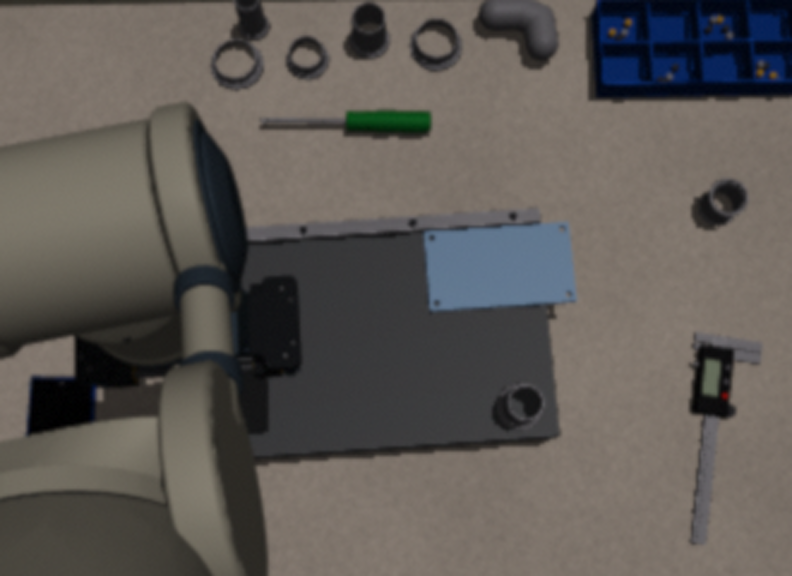

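The cover sits at (500,268), flush with the rail and overhanging the right end. The ferrule, caliper, driver and sleeve are where they were. The raw plane fit is unusable because its mask took in stray depth pixels, so I'll recheck flatness robustly before handing in.

Run:
```python
from h import *
t=load('t6');G=[0.52413,0.01911,0.04851]
for gx,gy in[(30,-85),(98,-85),(64,-150),(30,-222),(98,-222)]:
    w=np.append(g2w(G,gx/1e3,gy/1e3),[.055,1]);c=t['camera_from_world']@w;f=192/np.tan(np.radians(t['vfov'])/2)
    u,v=t['cx']+f*c[0]/c[2],t['cy']+f*c[1]/c[2]
    print(gx,gy,np.median([px2w(t,u+i,v+j)[2] for i in(-1,0,1) for j in(-1,0,1)]).round(4))
a,b=load('s3')['img'].astype(int),load('s6')['img'].astype(int)
s=load('s6')
for n,p,z in[('ferrule',(.4416,-.1438),.07),('washer',(.4295,.1778),.054)]:
    c=s['camera_from_world']@np.array([*p,z,1]);u,v=int(s['cx']+f*0+192/np.tan(np.radians(s['vfov'])/2)*c[0]/c[2]),int(s['cy']+192/np.tan(np.radians(s['vfov'])/2)*c[1]/c[2])
    z0=load('scene0')['img'].astype(int); print(n,'diff vs start',abs(z0-b)[v-9:v+10,u-9:u+10].mean().round(1))
print(r.state()['wrist_force'])
```

```text
30 -85 0.0546
98 -85 0.0564
64 -150 0.0547
30 -222 0.0547
98 -222 0.0521
ferrule diff vs start 6.1
washer diff vs start 19.9
[-0.10611191  0.05147551  0.6835108 ]
```

```bash
python3 -c "
from h import *
print(r.close_job())"
```

```text
the job is handed in; nothing more can be done
None
```

The light blue cover is flush against the rail and overhangs the caliper-side (right, -y) end of the granite by about 31 mm. I handed the job in at about 16 s.

I pushed it away with both open fingertips until it met the rail, then slid it along the rail from its other end. A last light press from the near side met force straight away with almost no movement. After that I backed the arm off clear of everything.

**Final position:** in the granite's frame the cover is at x ≈ 63.9 mm and y ≈ -150.8 mm, with about 0.1° of yaw error. The two cameras agree on the overhang to about a millimetre.

**Flatness:** depth at five points on the cover read 52–56 mm against the expected 55 mm, so it lies flat within noise. An earlier plane fit gave an impossible slope because of stray depth pixels, so I did not use it.

**Other things:**
- **Seen in place:** the ferrule, caliper, driver and sleeve look undisturbed in the last picture.
- **Not confirmed by picture:** the washer's before/after comparison differed (19.9 against 6.1 for the ferrule). I put that down to the arm or its shadow but did not check it. The arm also hid the phone, clamp and yellow plate wholly or partly in that picture. No planned move brought the fingers near any of them.

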